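# Set the washed praline tools out to dry

### The arm

A 6-joint arm with a two-finger parallel gripper is mounted at the origin on the work surface. World frame = base frame: x ahead of the robot, y to its left, z up, the work surface at z = 0. Lengths are in m, angles in rad, forces in N, time in s.
With the tool pointing down it reaches from about 0.4 to 0.825 m from the base axis. Payload 7 kg.
Tool frame: the origin (TCP) lies at the very end of the fingers, on their centre line; the grasp point (between the pads) lies 19 mm behind it; z points along the fingers, x is the direction in which the jaws open and shut, and the axes are right-handed (so a half turn about z gives the same grasp; the last joint's range is limited). The gripper opens to 88 mm and grips with 3 to 60 N. Pads are 19 mm wide; open, the fingers measure 130 mm over their backs; the gripper's body (78 mm by 193 mm) begins 47 mm behind the grasp point.
Start: joints at [1.592, 0.359, 0.012, 0, -1.224, -0.288], TCP at [0.178, 0.651, 0.227] pointing down, gripper open.
Joint ranges: [-3.07, 3.07], [-1.43, 2.12], [-1.02, 1.25], [-3.03, 1.67], [-3.05, -0], [-3.03, 3.03]. Speed limits (rad/s): [2.39, 2.39, 3.01, 3.14, 3.14, 3.14].

### API

Orientations are given as a unit quaternion [w, x, y, z].
In Python, from workcell import r gives the robot as it stands.
- The arm moves only by the tool move_arm, never from a script. Its argument "plan" is a list of rows, each a list of 5 numbers: the closure, from -1 (fully open) to 1 (shut), then the shift along the tool's x, y, z normalised to -1 to 1, where 1 is 0.12 m, then the turn about the tool's z normalised to -1 to 1, where 1 is 45 degrees. A call has 1 to 8 rows; each row is the pose to reach, as a shift and turn from the pose measured when the call began, along the tool's axes at that moment; what a row does not reach only later rows make up. A row lasts 1/8 s, in which the tool goes at most 62.5 mm and 10.7 degrees, less where a joint would pass 70% of its speed; a pose out of reach is approached as far as the arm can. A call with a number of a shift or a turn outside -1 to 1 is refused whole. A call with a gripper value outside its range is refused whole. The fingers move at their own pace and stop on an object; "newtons" is the grip in N (left out, the last holds). Time passes only in rows, so rows that repeat a pose let the fingers close. It gives the time, the measured TCP pose, the force and the opening at its end, in the units of the state.
- r.observe(): the state, without advancing time (a new reading comes with each control period).
- r.snapshot(name): name is "scene" or "top" or "wrist"; returns a dict with "color" (480x640x3 uint8, blue, green, red), "camera_matrix" (3x3 intrinsics, pixels), "k1" (the pictures are not rectified: a ray, as slopes to the right and down, at radius r is drawn at 1 + k1 r^2 times it, then the intrinsics apply), "cam_to_world" (4x4, takes a point from camera to world coordinates). Camera axes: x right, y up, looking along -z (the intrinsics and any distortion apply to the point x, -y, -z); pixel columns grow to the right and rows downward; lengths in m; the calibration is good to about 2 mm. A picture is of the moment at which its call begins. There is no depth.
- r.hand_in(): hands the job in, once; it reports no verdict.
Trained networks look in a picture, given as the dict that the camera call returned (one of the last four; its "shot" number tells which), for a name from the list of things; names that differ only in an ending like _2 or _b are one class to them, and where a whole thing is asked for, a point or a joint stands for the part that bears it (a point fixed in the world has none). Each returns a list of dicts, best first, with "score" (0 to 1); they miss things now and then, are a little off and sometimes report something else, mostly with a low value. They report only what shows in the picture. A call takes as long as a camera call.
- r.search_frame(picture, target): "bbox" ([left, top, right, bottom] in pixels, round what is visible of it).
- r.masks_of(picture, target): "pixels" (480x640 bool, what is visible of it) and "bbox" ([left, top, right, bottom] in pixels, round what is visible of it).
- r.landmark_of(picture, target): "uv" ([column, row] in pixels: a listed point, or the origin of a listed thing).
The state is a dict: "clock": time; "joint_pos": joint angles; "qvel": joint speeds; "joint_torque": joint torques, N m; "position": TCP position; "eef_rot": TCP orientation; "force": force on the tool from outside, world axes, zero at the start; "wrist_torque": the same for the moment, N m; "grip_width": finger opening in m.
Only numpy, scipy, OpenCV 4.12 (cv2) and the standard library are available. Lean on these libraries where they do the work, as an engineer would, in place of code of your own. Each camera call takes 0.05 s, during which the arm holds its last target. There are 200 camera calls.

### The job

Set the washed praline tools out to dry: take the pale mould out of its slotted holder and lean it, long side down, against the steel rail of the green stand, tilted back about 25 degrees and centred, its lower edge on the green base between rail and lip. Also turn the steel filling barrel mouth down and put it over the tall red peg, all the way down until its rim sits on the wooden base. Set both down gently, without dropping them, let go, and leave the cocoa jar, the white ramekin and the foil box where they are.

Things in the scene. Friction and masses are not known exactly. Their poses are not given: they have to be found in the camera images.
- mould: pale grey flat praline mould, a slab 150 long (its y) x 20 thick (its x) x 110 high (its z), 0.25 kg, starting upright on a long side in the holder; dark round cavities on its +x face only (either face may end up on the rail). Origin: centre of its lower long edge face (20 x 150 side), z up towards the top edge
- mould_top (a point): centre of the mould's top edge face, 110 above its origin
- mould_rack: fixed dark wooden holder, base 80 x 170 x 8 with two upright walls 160 long along y, tops 43 above the table, 24 apart, between which the mould stands (on the 8 thick base). Origin: centre of its underside; y along the slot
- lean_stand: fixed green stand, base plate 120 (x) x 180 (y) x 10 high; lip along y on its +x side, inner face at x = +36, top 26 above the table; on its -x side a horizontal steel rail along y, 10 in diameter, on two posts at y = +-70. Its x points to the robot's left (+y, within 15 degrees), so the rail is on the right. Origin: centre of the underside; z up
- lean_rail (a point): middle of the steel rail's axis, at x = -20, z = 66.8 in the stand's frame. A slab leaned 25 degrees from vertical, top towards -x, with the lower corner line of its rail-side face on the base at x = +12, just touches the rail and clears the lip
- barrel: hollow round steel filling barrel, outer diameter 46, inner 40, 110 long, open at one end (mouth), the other closed by a 4 thick floor with a white cone nozzle (to 32 wide, 28 long) outside; 0.12 kg. Starts lying level on the cradle, mouth to the robot's left (+y, within 25 degrees). Origin: centre of the closed end's outside; z runs along the barrel to the mouth (nozzle at -z)
- barrel_mouth (a point): centre of the barrel's open rim, 110 from the barrel's origin
- cradle: fixed blue cradle, base 130 x 60 x 8, with two round rails of 8 diameter along its x at y = +-17, z = 34, on which the barrel lies with its axis 55 above the table; the rails are hidden under the barrel (42 wide over all), so fingers pass on both sides. Origin: centre of the underside; x points where the barrel's mouth points
- peg_stand: fixed dark wooden base 140 x 90 x 12 carrying the tall red peg at this origin's x, y (diameter 28, tapered at the top to 12, tip 92 above the table) and, 65 further along +x, a short white spare nozzle (56 above the table, leave it). The base reaches from x = -45 to +95. Origin: under the tall peg, at table height; z up
- peg_seat (a point): foot of the tall red peg, on its axis at the base's upper face, 12 above the table; the barrel's rim ends here
- cocoa_jar: bystander: dark brown jar with red lid, diameter 64, 85 high; origin at the centre of its underside
- ramekin: bystander: white ceramic cup, diameter 72, 45 high; origin at the centre of its underside
- foil_box: bystander: long green and red box 220 (its x) x 50 x 50, in the middle between the two stands; origin at the centre of its underside

How it is judged:
By the outcome, as a careful person would: the job done as asked, in the order asked, and still so for the second after the job is handed in, with the robot touching nothing.
It also fails if it takes over 72 s, if anything falls off the work surface, if the arm or the gripper's body presses on something with over 40 N, if the wrist force passes 120 N, or if a joint passes its speed limit or range.

## Working session

There is one attempt and no reset: what is moved stays moved. The work goes in short steps, Python scripts to look and compute and a tool call to move; the robot and the scene stay as the last step left them, time stands still between calls to the robot, and variables do not carry over. Pictures are saved under pics/ and viewed, about 8 in all and at most 12, crops included, and the job is handed in when it is done.

Besides the shell and the picture viewer there is one more tool, called after "Emit:" as a command line: name --pt "numbers of a row" for each row, then --argument value for the rest. move_arm: Moves the arm, as the interface text tells. Scaled input: -1 to 1 covers 0.12 m each way for a shift and 45 degrees each way for a turn. Its arguments: {"type":"object","properties":{"plan":{"type":"array","items":{"type":"array","items":{"type":"number","minimum":-1,"maximum":1}}},"newtons":{"type":"number"}},"required":["plan"]}

```bash
mkdir -p pics; ls; cat > h.py <<'E'
import numpy as np,cv2
from workcell import r
def ray(p,uv):
    K=np.array(p["camera_matrix"]);k=p["k1"];T=np.array(p["cam_to_world"])
    d=np.array([(uv[0]-K[0,2])/K[0,0],(uv[1]-K[1,2])/K[1,1]]);s=d.copy()
    for _ in range(20): s=d/(1+k*(s@s))
    return T[:3,3],T[:3,:3]@np.array([s[0],-s[1],-1])
def atz(p,uv,z):
    o,d=ray(p,uv);return o+d*(z-o[2])/d[2]
def proj(p,X):
    K=np.array(p["camera_matrix"]);T=np.array(p["cam_to_world"])
    c=T[:3,:3].T@(np.array(X)-T[:3,3]);s=np.array([c[0],-c[1]])/-c[2]
    s=s*(1+p["k1"]*(s@s));return np.array([K[0,0]*s[0]+K[0,2],K[1,1]*s[1]+K[1,2]])
def tri(pu):
    A=np.zeros((3,3));b=np.zeros(3)
    for p,uv in pu:
        o,d=ray(p,uv);d=d/np.linalg.norm(d);M=np.eye(3)-np.outer(d,d);A+=M;b+=M@o
    return np.linalg.solve(A,b)
E
python3 - <<'E'
from h import *
s=r.observe();print({k:np.round(v,4) for k,v in s.items()})
P={n:r.snapshot(n) for n in("scene","top")}
for n,p in P.items(): cv2.imwrite(f"pics/{n}0.png",p["color"]);print(n,np.round(p["cam_to_world"],3).tolist())
Z=dict(mould=.008,mould_top=.118,mould_rack=0,lean_stand=0,lean_rail=.0668,barrel=.055,barrel_mouth=.055,cradle=0,peg_stand=0,peg_seat=.012,cocoa_jar=0,ramekin=0,foil_box=0)
for t,z in Z.items():
    uv={}
    for n,p in P.items():
        for m in r.landmark_of(p,t)[:2]: 
            uv.setdefault(n,m["uv"]); print(t,n,round(m["score"],2),np.round(m["uv"],1),np.round(atz(p,m["uv"],z)[:2],4))
    if len(uv)==2: print("   tri",np.round(tri([(P[n],uv[n]) for n in uv]),4))
E
```

```text
pics
{'clock': np.float64(0.0), 'joint_pos': array([ 1.5921e+00,  3.5940e-01,  1.1100e-02, -4.0000e-04, -1.2241e+00,
       -2.8810e-01]), 'qvel': array([ 0.0004,  0.0002, -0.0016, -0.0001,  0.0004, -0.0002]), 'joint_torque': array([ 1.00000e-03, -5.82713e+01,  2.93052e+01,  6.99740e+00,
        6.90000e-03, -1.00000e-04]), 'position': array([0.1779, 0.6506, 0.2256]), 'eef_rot': array([-6.000e-04, -6.067e-01,  7.949e-01, -6.000e-04]), 'force': array([ 0.6688,  0.3466, -0.5728]), 'wrist_torque': array([-0.0053,  0.0177,  0.035 ]), 'grip_width': np.float64(0.0877)}
scene [[0.683, -0.599, 0.418, 0.963], [0.73, 0.564, -0.386, -0.394], [-0.004, 0.569, 0.822, 0.958], [0.0, 0.0, 0.0, 1.0]]
top [[0.091, 0.974, -0.207, 0.341], [-0.996, 0.089, -0.016, 0.009], [0.003, 0.208, 0.978, 1.051], [0.0, 0.0, 0.0, 1.0]]
mould scene 0.63 [173.2 324. ] [ 0.4396 -0.3317]
mould top 0.57 [459.7 308.5] [ 0.4362 -0.3275]
   tri [ 0.4364 -0.3305  0.0012]
mould_top scene 0.61 [159.1 298.2] [ 0.4366 -0.329 ]
mould_top scene 0.32 [363.8 292.2] [ 0.6951 -0.0339]
mould_top top 0.75 [475.6 302.5] [ 0.4415 -0.326 ]
  
[... 948 characters left out ...]
4]
peg_stand top 0.71 [254.3 200. ] [0.658 0.185]
   tri [ 0.5887 -0.1204  0.3799]
peg_seat scene 0.91 [412. 246.] [0.6543 0.1777]
peg_seat top 0.71 [251.7 198.4] [0.6579 0.1898]
   tri [0.6555 0.1857 0.008 ]
cocoa_jar scene 0.75 [322.6 224.2] [0.4626 0.0764]
cocoa_jar scene 0.75 [415.2 248. ] [0.6591 0.1862]
cocoa_jar top 0.83 [291.3 278.4] [0.4732 0.0743]
   tri [0.4704 0.0718 0.013 ]
ramekin scene 0.86 [269.4 243.1] [ 0.4171 -0.0511]
ramekin top 0.84 [342.5 308.9] [ 0.4125 -0.0523]
   tri [ 0.4137 -0.0511 -0.0042]
foil_box scene 0.58 [363.4 296.5] [0.6641 0.0085]
foil_box top 0.72 [323.5 201.3] [0.6701 0.0148]
foil_box top 0.55 [402.2 222.2] [ 0.635  -0.1815]
   tri [0.6669 0.0114 0.0023]
```

View pics/top0.png

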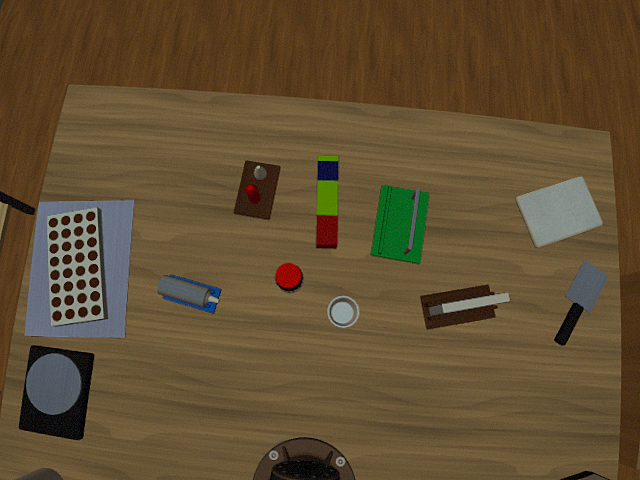

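View pics/scene0.png

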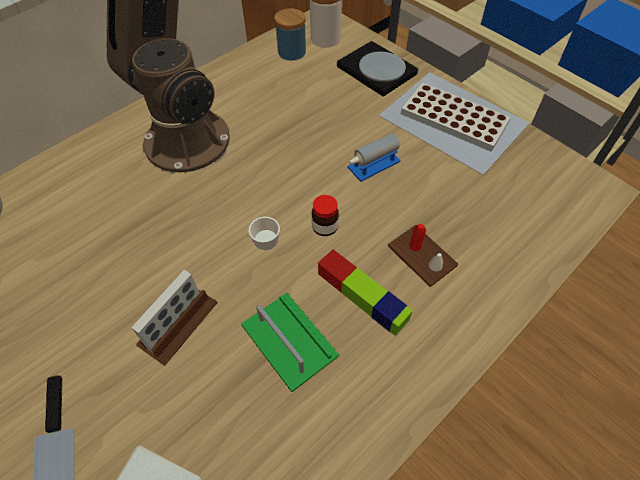

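```bash
python3 - <<'E'
from h import *
T=r.snapshot("top")
for t,z in dict(lean_stand=.010,peg_stand=.012,mould=.118,mould_rack=.043,foil_box=.05).items():
    for m in r.masks_of(T,t)[:1]:
        c=max(cv2.findContours(m["pixels"].astype(np.uint8),0,1)[0],key=cv2.contourArea)[:,0]
        w=np.array([atz(T,u,z)[:2] for u in c],np.float32)
        rc=cv2.minAreaRect(w);print(t,round(m["score"],2),m["bbox"],np.round(rc[0],4),np.round(rc[1],4),round(rc[2],1), np.round(cv2.boxPoints(rc),3).tolist())
R=[(416,191),(407,252)]
e=[atz(T,u,.0668) for u in R];print("rail",np.round(e,4))
print("peg tip",atz(T,r.landmark_of(T,"peg_seat")[0]["uv"],.012),atz(T,(248.5,187),.092))
cv2.imwrite("pics/crop.png",cv2.hconcat([cv2.resize(T["color"][175:275,360:440],None,fx=5,fy=5,interpolation=2),cv2.resize(T["color"][150:250,220:290],None,fx=5,fy=5,interpolation=2)]))
E
```

```text
lean_stand 0.63 [371.3, 184.4, 428.9, 261.1] [ 0.6335 -0.1757] [0.1218 0.1872] 84.6 [[0.5350000262260437, -0.2280000001192093], [0.7210000157356262, -0.24500000476837158], [0.7319999933242798, -0.12399999797344208], [0.5460000038146973, -0.10599999874830246]]
peg_stand 0.92 [236.1, 163.1, 281.3, 218.3] [0.6825 0.1793] [0.0921 0.143 ] 84.7 [[0.6069999933242798, 0.14000000059604645], [0.7490000128746033, 0.12700000405311584], [0.7580000162124634, 0.21899999678134918], [0.6159999966621399, 0.23199999332427979]]
mould 0.57 [429.7, 294.3, 507.3, 314.8] [ 0.4385 -0.3128] [0.0222 0.1793] 14.5 [[0.4050000011920929, -0.2290000021457672], [0.44999998807907104, -0.4020000100135803], [0.47200000286102295, -0.3970000147819519], [0.4269999861717224, -0.22300000488758087]]
mould_rack 0.9 [420.5, 285.4, 496.1, 331.9] [ 0.4377 -0.3141] [0.0789 0.1735] 13.6 [[0.3790000081062317, -0.23899999260902405], [0.41999998688697815, -0.40799999237060547], [0.4959999918937683, -0.3889999985694885], [0.4560000002384186, -0.22100000083446503]]
foil_box 0.84 [315.2, 154.4, 341.6, 249.2] [0.6573 0.0078] [0.2283 0.054 ] 4.5 [[0.5410000085830688, 0.026000000536441803], [0.5460000038146973, -0.02800000086426735], [0.7730000019073486, -0.009999999776482582], [0.7689999938011169, 0.04399999976158142]]
rail [[ 0.6946 -0.1983  0.0668]
 [ 0.5479 -0.1837  0.0668]]
peg tip [0.65458137 0.181049   0.012     ] [0.65971108 0.18654687 0.092     ]
```

View pics/crop.png

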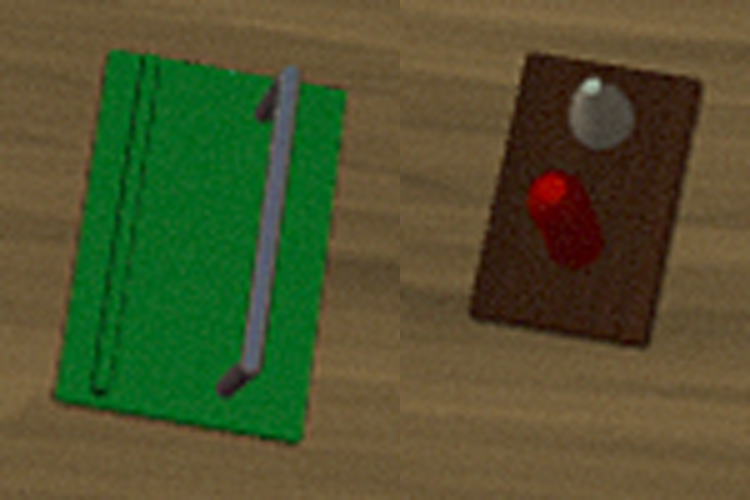

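```bash
cat >> h.py <<'E'
def pose():
    s=r.observe();w,x,y,z=s["eef_rot"];ax=np.array([1-2*(y*y+z*z),2*(x*y+w*z)])
    return np.array(s["position"]),np.degrees(np.arctan2(ax[1],ax[0])),s
def plan(wps,start=None):
    """wps: (x,y,z,yaw deg) world -> per call: target shift units + turn unit, rows needed"""
    p,yaw,s=pose();p=p.copy();print("now",np.round(p,4),round(yaw,1),"w",round(float(s["grip_width"]),4),"F",np.round(s["force"],1),"q",np.round(s["joint_pos"],2),"t",round(float(s["clock"]),2))
    for x,y,z,a in wps:
        n=None
        while True:
            c,sn=np.cos(np.radians(yaw)),np.sin(np.radians(yaw))
            d=np.array([x,y,z])-p;da=(a-yaw+180)%360-180
            t=np.array([d@[c,sn,0],d@[sn,-c,0],-d[2]])/.12;u=np.append(t,-da/45)
            k=max(1,np.abs(u).max());u=np.round(u/k,3);v=u[:3]*.12
            print(u.tolist(),"rows>=",int(np.ceil(max(np.linalg.norm(v)/.0625,abs(u[3])*45/10.7)-.02)),"wp" if k==1 else "")
            p=p+np.array([c*v[0]+sn*v[1],sn*v[0]-c*v[1],-v[2]]);yaw-=u[3]*45
            if k==1: break
E
python3 - <<'E'
from h import *
plan([(.40,.47,.25,-105.3),(.52,.2,.25,-130),(.52,0,.25,-150),(.44,-.25,.25,-165.5)])
E
```

```text
now [0.1779 0.6511 0.2266] -105.3 w 0.0877 F [-1.1 -0.3 -0.6] q [ 1.59  0.36  0.01 -0.   -1.22 -0.29] t 1.75
[0.443, -1.0, -0.09, 0.0] rows>= 3 
[0.444, -1.0, -0.089, 0.0] rows>= 3 
[0.081, -0.183, -0.016, 0.0] rows>= 1 wp
[1.0, -0.817, -0.0, 0.288] rows>= 3 
[0.717, -0.925, -0.0, 0.261] rows>= 3 wp
[1.0, -0.839, -0.0, 0.348] rows>= 3 
[0.204, -0.299, -0.0, 0.097] rows>= 1 wp
[1.0, -0.909, -0.0, 0.213] rows>= 3 
[0.517, -0.657, -0.0, 0.131] rows>= 2 wp
```

Emit:
move_arm --pt "-1 0.22 -0.5 -0.09 0" --pt "-1 0.45 -1 -0.09 0" --pt "-1 0.45 -1 -0.09 0" --pt "-1 0.45 -1 -0.09 0"

```text
clock: 2.25
position: [0.28, 0.5672, 0.2377]
eef_rot: [0.0, -0.606, 0.795, 0.0]
force: [-0.2, -0.5, -1.5]
grip_width: 0.0878
```

Emit:
move_arm --pt "-1 0.22 -0.5 -0.09 0" --pt "-1 0.5 -1 -0.09 0" --pt "-1 0.5 -1 -0.09 0" --pt "-1 0.5 -1 -0.09 0"

```text
clock: 2.75
position: [0.3796, 0.478, 0.2483]
eef_rot: [0.0, -0.606, 0.795, 0.0]
force: [0.2, 0.5, -0.1]
grip_width: 0.0876
```

Emit:
move_arm --pt "-1 0.5 -0.4 0 0.14" --pt "-1 1 -0.8 0 0.29" --pt "-1 1 -0.8 0 0.29" --pt "-1 1 -0.8 0 0.29"

```text
clock: 3.25
position: [0.4401, 0.337, 0.2483]
eef_rot: [0.0, -0.512, 0.859, 0.0]
force: [-0.2, 0.9, -0.4]
grip_width: 0.0876
```

```bash
python3 - <<'E'
from h import *
plan([(.52,.2,.25,-130),(.52,0,.25,-150),(.44,-.26,.25,-165.5)])
E
```

```text
now [0.4401 0.337  0.2483] -118.4 w 0.0876 F [-0.2  0.9 -0.4] q [ 1.01  0.15 -0.22 -0.   -1.2   0.07] t 3.25
[0.608, -1.0, -0.012, 0.227] rows>= 3 
[0.054, -0.141, -0.002, 0.03] rows>= 1 wp
[1.0, -0.839, 0.0, 0.348] rows>= 3 
[0.204, -0.298, 0.0, 0.096] rows>= 1 wp
[1.0, -0.929, 0.0, 0.207] rows>= 3 
[0.553, -0.713, 0.0, 0.138] rows>= 2 wp
```

Emit:
move_arm --pt "-1 0.3 -0.5 0 0.11" --pt "-1 0.6 -1 0 0.23" --pt "-1 0.6 -1 0 0.23" --pt "-1 0.6 -1 0 0.23"

```text
clock: 3.75
position: [0.5115, 0.2175, 0.2479]
eef_rot: [0.0, -0.432, 0.902, 0.001]
force: [0.2, 0.4, 0.5]
grip_width: 0.0874
```

Emit:
move_arm --pt "-1 0.5 -0.45 0 0.17" --pt "-1 1 -0.9 0 0.35" --pt "-1 1 -0.9 0 0.35" --pt "-1 1 -0.9 0 0.35"

```text
clock: 4.25
position: [0.5205, 0.0564, 0.2478]
eef_rot: [0.0, -0.305, 0.952, 0.001]
force: [-0.0, 1.2, 0.3]
grip_width: 0.0872
```

Emit:
move_arm --pt "-1 0.5 -0.5 0 0.17" --pt "-1 0.9 -1 0 0.35" --pt "-1 0.9 -1 0 0.35" --pt "-1 0.9 -1 0 0.35"

```text
clock: 4.75
position: [0.5025, -0.1038, 0.2475]
eef_rot: [0.0, -0.171, 0.985, 0.001]
force: [-0.1, 1.6, 0.4]
grip_width: 0.0876
```

```bash
python3 - <<'E'
from h import *
plan([(.44,-.28,.25,-165.5)])
E
```

```text
now [ 0.5025 -0.1038  0.2475] -160.3 w 0.0876 F [-0.1  1.6  0.4] q [ 0.18  0.08 -0.31 -0.   -1.19  0.17] t 4.75
[0.817, -1.0, -0.017, 0.096] rows>= 3 
[0.153, -0.219, -0.004, 0.02] rows>= 1 wp
```

Emit:
move_arm --pt "-1 0.4 -0.5 0 0.05" --pt "-1 0.85 -1 0 0.11" --pt "-1 0.85 -1 0 0.11" --pt "-1 0.85 -1 0 0.11"

```text
clock: 5.25
position: [0.4475, -0.2508, 0.2472]
eef_rot: [0.0, -0.128, 0.992, 0.001]
force: [-0.5, 1.6, 0.1]
grip_width: 0.0877
```

```bash
python3 - <<'E'
from h import *
p,yaw,s=pose();print(p,yaw)
W=r.snapshot("wrist");cv2.imwrite("pics/w1.png",W["color"]);print(np.round(W["cam_to_world"],3).tolist())
for t,z in dict(mould_top=.118,mould=.118,mould_rack=0).items():
    for m in r.landmark_of(W,t)[:1]: print(t,m["score"],m["uv"],atz(W,m["uv"],z))
for m in r.masks_of(W,"mould")[:1]:
    c=max(cv2.findContours(m["pixels"].astype(np.uint8),0,1)[0],key=cv2.contourArea)[:,0]
    rc=cv2.minAreaRect(np.array([atz(W,u,.118)[:2] for u in c],np.float32));print(m["bbox"],rc,cv2.boxPoints(rc))
E
```

```text
[ 0.44747546 -0.2508366   0.2471574 ] -165.25001715450583
[[-0.967, 0.243, 0.078, 0.469], [-0.255, -0.919, -0.3, -0.332], [-0.001, -0.31, 0.951, 0.405], [0.0, 0.0, 0.0, 1.0]]
mould_top 0.74 [356.3, 123.7] [ 0.44298473 -0.32631367  0.118     ]
mould 0.73 [347.3, 119.2] [ 0.44942701 -0.3275426   0.118     ]
mould_rack 0.92 [343.9, 121.3] [ 0.4437299  -0.32317597  0.        ]
[332.2, 0.0, 376.7, 231.4] ((0.4449382424354553, -0.32624709606170654), (0.024757448583841324, 0.14831604063510895), 13.973010063171387) [[ 0.41501927 -0.25727245]
 [ 0.45083237 -0.4011998 ]
 [ 0.4748572  -0.39522174]
 [ 0.43904412 -0.2512944 ]]
```

View pics/w1.png

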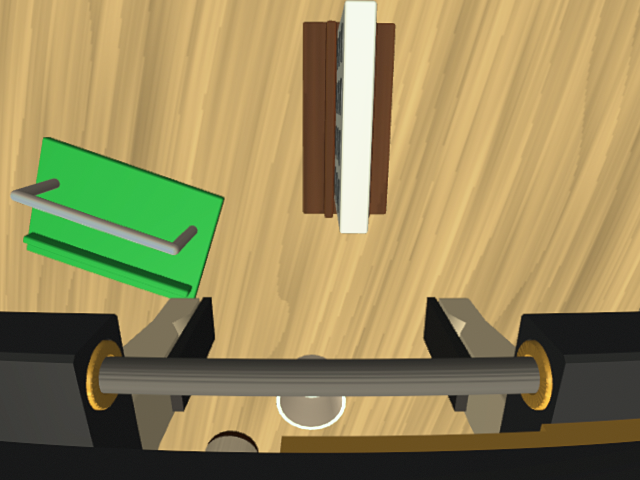

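```bash
python3 - <<'E'
from h import *
W=r.snapshot("wrist")
c=W["color"].astype(int)
for row in (40,100,160,210):
    g=np.where(c[row,325:390].min(axis=1)>190)[0]+325; print(row,g.min(),g.max(),atz(W,((g.min()+g.max())/2,row),.118), np.linalg.norm(atz(W,(g.min()-.5,row),.118)-atz(W,(g.max()+.5,row),.118)))
print("near end",atz(W,(353.5,232.5),.118),"far",atz(W,(360.5,1),.118))
for n,u,z in(("cornerA",(46,137),.01),("cornerB",(223,198),.01),("rail1",(16,194),.0685),("rail2",(177,248),.0685),("lip",(27,235),.026),("lip2",(190,289),.026)): print(n,atz(W,u,z).round(4))
for t,z in dict(lean_rail=.0668,lean_stand=0).items():
    for m in r.landmark_of(W,t)[:1]: print(t,m["score"],m["uv"],atz(W,m["uv"],z))
plan([(.443,-.326,.25,-165.7),(.443,-.326,.09,-165.7)])
E
```

```text
40 346 375 [ 0.45529977 -0.3750418   0.118     ] 0.018702295897473478
100 345 373 [ 0.44607418 -0.33997285  0.118     ] 0.018660277323574625
160 343 370 [ 0.43684129 -0.30260946  0.118     ] 0.018680664483663748
210 342 368 [ 0.42817389 -0.26947275  0.118     ] 0.018634095920612704
near end [ 0.4246175  -0.25366355  0.118     ] far [ 0.46159687 -0.39682783  0.118     ]
cornerA [ 0.711  -0.2407  0.01  ]
cornerB [ 0.5361 -0.2256  0.01  ]
rail1 [ 0.698  -0.2005  0.0685]
rail2 [ 0.5558 -0.1893  0.0685]
lip [ 0.7137 -0.1457  0.026 ]
lip2 [ 0.5477 -0.1328  0.026 ]
lean_rail 0.84 [95.0, 221.1] [ 0.62825151 -0.19392448  0.0668    ]
lean_stand 0.86 [122.1, 224.0] [ 0.63169503 -0.17111419  0.        ]
now [ 0.4475 -0.2503  0.2473] -165.2 w 0.0877 F [ 0.3 -0.2  0.5] q [-0.13  0.08 -0.31 -0.   -1.19  0.39] t 5.65
[0.198, -0.6, -0.022, 0.012] rows>= 2 wp
[-0.0, -0.0, 1.0, 0.0] rows>= 2 
[-0.0, -0.0, 0.333, 0.0] rows>= 1 wp
```

Emit:
move_arm --pt "-1 0.1 -0.3 0 0.02" --pt "-1 0.2 -0.6 0 0.02" --pt "-1 0.2 -0.6 0.3 0.02" --pt "-1 0.2 -0.6 0.7 0.02" --pt "-1 0.2 -0.6 0.95 0.02" --pt "-1 0.2 -0.6 0.95 0.02"

```text
clock: 6.4
position: [0.4414, -0.3251, 0.1311]
eef_rot: [-0.002, -0.121, 0.993, 0.002]
force: [0.5, -0.2, 0.6]
grip_width: 0.088
```

```bash
python3 - <<'E'
from h import *
plan([(.443,-.3255,.088,-165.6)])
E
```

```text
now [ 0.4414 -0.3251  0.1311] -166.0 w 0.088 F [ 0.5 -0.2  0.6] q [-0.28  0.24 -0.39 -0.   -0.94  0.52] t 6.4
[-0.012, -0.006, 0.36, -0.01] rows>= 1 wp
```

Emit:
move_arm --pt "-1 -0.01 0 0.2 0" --pt "-1 -0.01 0 0.36 0" --pt "-1 -0.01 0 0.36 0" --pt "1 -0.01 0 0.36 0" --pt "1 -0.01 0 0.36 0" --pt "1 -0.01 0 0.36 0" --pt "1 -0.01 0 0.36 0" --pt "1 -0.01 0 0.36 0" --newtons 25

```text
clock: 7.4
position: [0.4424, -0.3247, 0.0881]
eef_rot: [-0.002, -0.121, 0.993, 0.002]
force: [-0.3, 0.0, 0.3]
grip_width: 0.0434
```

Emit:
move_arm --pt "1 0 0 0 0" --pt "1 0 0 0 0"

```text
clock: 7.65
position: [0.4423, -0.3247, 0.088]
eef_rot: [-0.002, -0.121, 0.993, 0.002]
force: [-0.4, 0.1, -0.1]
grip_width: 0.0234
```

Emit:
move_arm --pt "1 0 0 0 0" --pt "1 0 0 0 0" --pt "1 0 0 -0.1 0" --pt "1 0 0 -0.3 0" --pt "1 0 0 -0.65 0" --pt "1 0 0 -1 0" --pt "1 0 0 -1 0" --pt "1 0 0 -1 0"

```text
clock: 8.65
position: [0.4424, -0.3247, 0.2078]
eef_rot: [-0.002, -0.121, 0.993, 0.002]
force: [0.3, 0.8, -2.5]
grip_width: 0.0201
```

```bash
python3 - <<'E'
from h import *
# stand centre & x axis (5 deg): target mould centre at stand x=+20
xs=np.array([np.sin(np.radians(5)),np.cos(np.radians(5))]);t=np.array([.631,-.175])+.02*xs;print(t)
plan([(.5,-.25,.23,-130),(t[0],t[1],.23,-95)])
E
```

```text
[ 0.63274311 -0.15507611]
now [ 0.4424 -0.3247  0.2078] -166.1 w 0.0201 F [ 0.3  0.8 -2.5] q [-0.28  0.17 -0.29 -0.   -1.12  0.52] t 8.65
[-0.616, 0.488, -0.185, -0.802] rows>= 4 wp
[-1.0, -0.257, -0.0, -0.59] rows>= 3 
[-0.247, -0.215, -0.0, -0.187] rows>= 1 wp
```

Emit:
move_arm --pt "1 -0.15 0.12 -0.1 -0.2" --pt "1 -0.3 0.25 -0.2 -0.4" --pt "1 -0.46 0.37 -0.2 -0.6" --pt "1 -0.62 0.5 -0.2 -0.8" --pt "1 -0.62 0.5 -0.2 -0.8" --pt "1 -0.62 0.5 -0.2 -0.8"

```text
clock: 9.4
position: [0.4995, -0.2485, 0.2306]
eef_rot: [-0.002, -0.421, 0.907, 0.003]
force: [-0.8, 0.0, -2.1]
grip_width: 0.0199
```

Emit:
move_arm --pt "1 -0.33 -0.09 0 -0.2" --pt "1 -0.67 -0.17 0 -0.4" --pt "1 -1 -0.26 0 -0.6" --pt "1 -1 -0.26 0 -0.6" --pt "1 -1 -0.26 0 -0.6"

```text
clock: 10.02
position: [0.6, -0.1775, 0.2295]
eef_rot: [-0.002, -0.621, 0.784, 0.004]
force: [0.0, -0.1, -3.0]
grip_width: 0.0199
```

```bash
python3 - <<'E'
from h import *
plan([(.6327,-.1551,.23,-95)])
W=r.snapshot("wrist");cv2.imwrite("pics/w2.png",W["color"])
for t,z in dict(lean_rail=.0668,lean_stand=0).items():
    for m in r.landmark_of(W,t)[:1]: print(t,m["score"],m["uv"],atz(W,m["uv"],z))
E
```

```text
now [ 0.6    -0.1775  0.2295] -103.3 w 0.0199 F [ 0.  -0.1 -3. ] q [ 0.02  0.28 -0.09 -0.   -1.21  1.32] t 10.03
[-0.244, -0.223, -0.004, -0.184] rows>= 1 wp
```

View pics/w2.png

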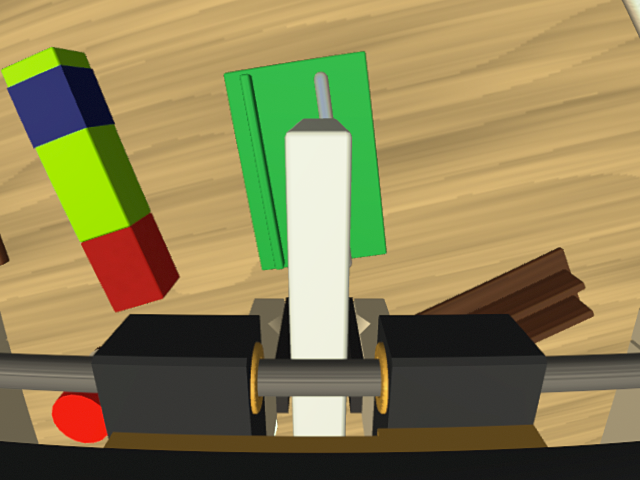

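```bash
python3 - <<'E'
from h import *
from scipy.optimize import least_squares
W=r.snapshot("wrist")
px=[(225,73),(365,52),(386,254.5),(263,270)]
md=[(60,-90,10),(-60,-90,10),(-60,90,10),(60,90,10)]
def w(q):
    x,y,a=q;c,s=np.cos(a),np.sin(a);R=np.array([[c,-s,0],[s,c,0],[0,0,1]])
    return R,np.array([x,y,0])
def f(q):
    R,t=w(q);return np.ravel([proj(W,R@(np.array(m)/1000)+t)-u for m,u in zip(md,px)])
s=least_squares(f,[.631,-.175,np.radians(85)]);print(s.x[:2],np.degrees(s.x[2]),s.fun.round(1))
R,t=w(s.x);print("rail far end pred",proj(W,R@[-.02,-.07,.0668]+t),"lip",proj(W,R@[.036,-.08,.026]+t))
tgt=t+R@[.020,0,0];print(tgt)
p,yaw,_=pose();c,sn=np.cos(np.radians(yaw)),np.sin(np.radians(yaw))
e=atz(W,(318,132),p[2]+.03);print("mould far end rel tool y",(e-p)[:2]@[sn,-c],"x",(e-p)[:2]@[c,sn])
plan([(tgt[0],tgt[1],.23,np.degrees(s.x[2])-180)])
E
```

```text
[ 0.63007357 -0.17569951] 84.79041781500827 [-1.4 -0.1  1.5 -1.   1.2  0.4 -1.3  1.3]
rail far end pred [322.00348768  79.5444554 ] lip [250.84215984  79.7256137 ]
[ 0.63188955 -0.15578213  0.        ]
mould far end rel tool y -0.07713397930831842 x -0.0007874404887435356
now [ 0.6    -0.1777  0.2304] -103.3 w 0.0198 F [ 0.   0.  -2.6] q [ 0.02  0.28 -0.09 -0.   -1.21  1.32] t 10.22
[-0.239, -0.216, 0.004, -0.179] rows>= 1 wp
```

Emit:
move_arm --pt "1 -0.12 -0.1 0 -0.09" --pt "1 -0.24 -0.22 0 -0.18" --pt "1 -0.24 -0.22 0 -0.18" --pt "1 -0.24 -0.22 0.1 -0.18" --pt "1 -0.24 -0.22 0.4 -0.18" --pt "1 -0.24 -0.22 0.7 -0.18" --pt "1 -0.24 -0.22 0.8 -0.18" --pt "1 -0.24 -0.22 0.8 -0.18"

```text
clock: 11.22
position: [0.6312, -0.1557, 0.1339]
eef_rot: [-0.002, -0.674, 0.738, 0.004]
force: [-1.1, -0.4, -1.6]
grip_width: 0.02
```

```bash
python3 - <<'E'
from h import *
plan([(.6319,-.1558,.091,-95.2)])
E
```

```text
now [ 0.6312 -0.1557  0.1339] -95.2 w 0.02 F [-1.1 -0.4 -1.6] q [ 0.06  0.39 -0.16 -0.01 -1.03  1.43] t 11.22
[0.0, -0.006, 0.358, 0.0] rows>= 1 wp
```

Emit:
move_arm --pt "1 0 0 0.1 0" --pt "1 0 0 0.2 0" --pt "1 0 0 0.28 0" --pt "1 0 0 0.33 0" --pt "1 0 0 0.35 0" --pt "1 0 0 0.35 0"

```text
clock: 11.98
position: [0.6309, -0.1556, 0.0919]
eef_rot: [-0.002, -0.674, 0.738, 0.004]
force: [-0.6, 0.2, -2.0]
grip_width: 0.0199
```

Emit:
move_arm --pt "1 0 0 0.01 0" --pt "1 0 0 0.015 0" --pt "1 0 0 0.015 0"

```text
clock: 12.35
position: [0.631, -0.1556, 0.0902]
eef_rot: [-0.002, -0.674, 0.738, 0.004]
force: [-0.1, -0.3, -2.3]
grip_width: 0.0197
```

Not touching yet (still carries 2.4 N); creep down.

Emit:
move_arm --pt "1 0 0 0.01 0" --pt "1 0 0 0.015 0" --pt "1 0 0 0.015 0"

```text
clock: 12.72
position: [0.6308, -0.1556, 0.09]
eef_rot: [-0.002, -0.675, 0.738, 0.004]
force: [-5.7, 2.4, 9.8]
grip_width: 0.0199
```

```bash
python3 - <<'E'
from h import *
plan([])
T=r.snapshot("scene");cv2.imwrite("pics/s2.png",cv2.resize(T["color"][200:400,200:380],None,fx=3,fy=3,interpolation=2))
E
```

```text
now [ 0.6308 -0.1556  0.09  ] -95.2 w 0.0199 F [-5.7  2.4  9.8] q [ 0.06  0.43 -0.21 -0.   -0.94  1.43] t 12.72
```

View pics/s2.png

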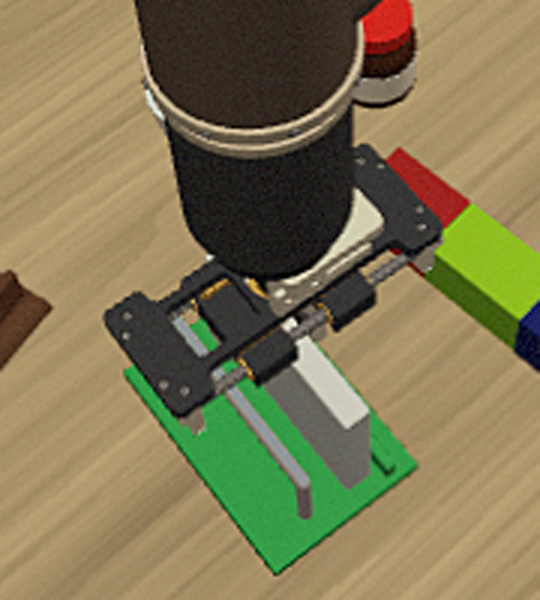

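Emit:
move_arm --pt "1 0 0 0 0" --pt "0.5 0 0 0 0" --pt "0.32 0 0 0 0" --pt "0.32 0 0 0 0" --pt "0.32 0 0 -0.02 0" --pt "0.32 0 0 -0.02 0"

```text
clock: 13.52
position: [0.6311, -0.1557, 0.0927]
eef_rot: [-0.001, -0.675, 0.738, 0.004]
force: [0.1, 0.4, 0.3]
grip_width: 0.0295
```

Emit:
move_arm --pt "0.32 0.03 0 0 0" --pt "0.32 0.05 0 0 0" --pt "0.32 0.07 0 0 0" --pt "0.32 0.09 0 0 0" --pt "0.32 0.1 0 0 0" --pt "0.32 0.1 0 0 0"

```text
clock: 14.28
position: [0.6299, -0.1677, 0.0926]
eef_rot: [-0.001, -0.675, 0.738, 0.004]
force: [-0.3, -0.1, 0.4]
grip_width: 0.03
```

```bash
python3 - <<'E'
from h import *
plan([])
T=r.snapshot("wrist");S=r.snapshot("scene");cv2.imwrite("pics/s3.png",cv2.hconcat([T["color"][60:420,180:480],cv2.resize(S["color"][260:380,220:360],(420,360),interpolation=2)]))
E
```

```text
now [ 0.6299 -0.1677  0.0926] -95.2 w 0.03 F [-0.3 -0.1  0.4] q [ 0.04  0.43 -0.2  -0.   -0.95  1.45] t 14.28
```

View pics/s3.png

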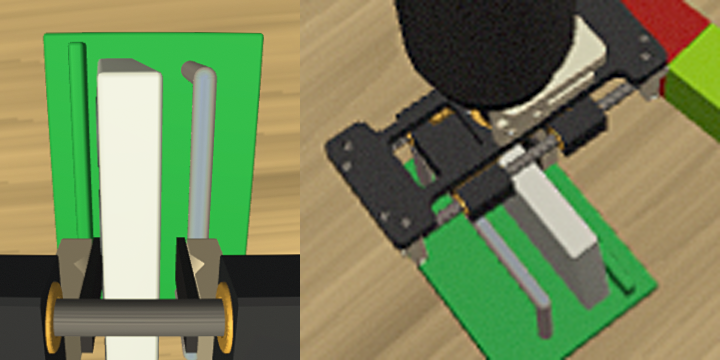

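Emit:
move_arm --pt "0.32 0.02 0 0 0" --pt "0.32 0.04 0 0 0" --pt "0.32 0.055 0 0 0" --pt "0.32 0.07 0 0 0" --pt "0.32 0.07 0 0 0" --pt "0.2 0.07 0 0 0" --pt "0.1 0.07 0 0 0" --pt "0.0 0.07 0 0 0"

```text
clock: 15.38
position: [0.6292, -0.1759, 0.0926]
eef_rot: [-0.001, -0.675, 0.738, 0.004]
force: [0.6, -0.1, -1.0]
grip_width: 0.0428
```

```bash
python3 - <<'E'
from h import *
plan([])
T=r.snapshot("wrist");S=r.snapshot("scene");cv2.imwrite("pics/s4.png",cv2.hconcat([T["color"][60:420,180:480],cv2.resize(S["color"][260:380,220:360],(420,360),interpolation=2)]))
E
```

```text
now [ 0.6292 -0.1759  0.0926] -95.2 w 0.0428 F [ 0.6 -0.1 -1. ] q [ 0.02  0.43 -0.2  -0.   -0.95  1.46] t 15.38
```

View pics/s4.png

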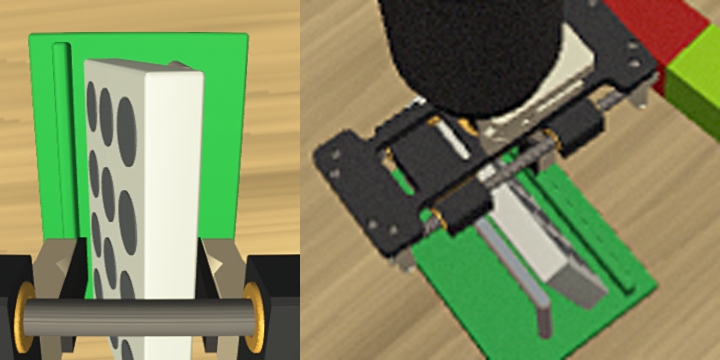

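Emit:
move_arm --pt "0.0 0.02 0 0 0" --pt "0.0 0.04 0 0 0" --pt "0.0 0.06 0 0 0" --pt "0.0 0.08 0 0 0" --pt "0.0 0.1 0 0 0" --pt "0.0 0.12 0 0 0" --pt "0.0 0.14 0 0 0" --pt "0.0 0.14 0 0 0"

```text
clock: 16.48
position: [0.6276, -0.1928, 0.0925]
eef_rot: [-0.001, -0.675, 0.738, 0.004]
force: [-0.4, 0.5, -0.1]
grip_width: 0.0439
```

```bash
python3 - <<'E'
from h import *
plan([])
T=r.snapshot("wrist");S=r.snapshot("scene");cv2.imwrite("pics/s5.png",cv2.hconcat([T["color"][60:420,180:480],cv2.resize(S["color"][260:380,220:360],(420,360),interpolation=2)]))
E
```

```text
now [ 0.6276 -0.1928  0.0925] -95.2 w 0.0439 F [-0.4  0.5 -0.1] q [-0.    0.44 -0.19 -0.   -0.95  1.49] t 16.48
```

View pics/s5.png

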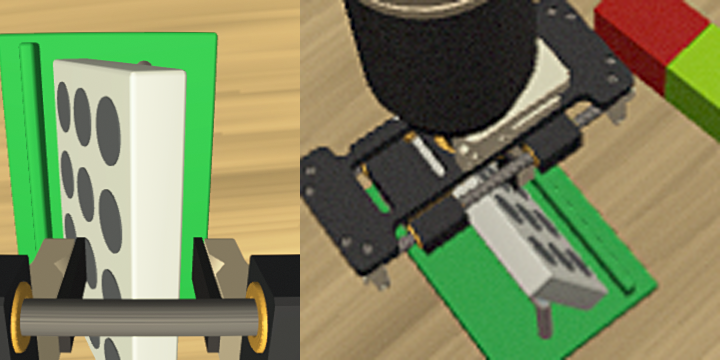

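Emit:
move_arm --pt "-0.3 0 0 0 0" --pt "-0.6 0 0 0 0" --pt "-0.8 0 0 0 0" --pt "-0.8 0 0 0 0" --pt "-0.8 0 0 -0.3 0" --pt "-0.8 0 0 -0.7 0" --pt "-0.8 0 0 -1 0" --pt "-0.8 0 0 -1 0"

```text
clock: 17.58
position: [0.6303, -0.1934, 0.2165]
eef_rot: [0.001, -0.675, 0.738, 0.001]
force: [0.4, -0.4, -0.3]
grip_width: 0.0787
```

Emit:
move_arm --pt "-1 -0.5 0 -0.2 0" --pt "-1 -1 0 -0.2 0" --pt "-1 -1 0 -0.2 0" --pt "-1 -1 0 -0.2 0"

```text
clock: 18.08
position: [0.6407, -0.0735, 0.24]
eef_rot: [0.0, -0.675, 0.738, 0.002]
force: [0.3, -0.6, 0.5]
grip_width: 0.0877
```

```bash
python3 - <<'E'
from h import *
from scipy.optimize import least_squares
plan([(.55,.12,.24,-60),(.44,.24,.24,-8)])
W=r.snapshot("wrist");S=r.snapshot("scene");T=r.snapshot("top")
cv2.imwrite("pics/s6.png",cv2.hconcat([cv2.resize(S["color"][260:400,220:360],(500,500),interpolation=2),cv2.resize(T["color"][170:270,360:440],(300,500)[::1],interpolation=2)]))
for n,p in(("s",S),("t",T),("w",W)):
  for t,z in dict(mould=.012,mould_top=.114).items():
    for m in r.landmark_of(p,t)[:1]: print(n,t,round(m["score"],2),m["uv"],atz(p,m["uv"],z).round(4))
E
```

```text
now [ 0.6407 -0.0735  0.24  ] -95.1 w 0.0877 F [ 0.3 -0.6  0.5] q [ 0.19  0.3  -0.04 -0.   -1.23  1.3 ] t 18.07
[-1.0, 0.582, -0.0, -0.506] rows>= 3 
[-0.619, 0.08, -0.0, -0.273] rows>= 2 wp
[-1.0, 0.223, -0.0, -0.873] rows>= 4 
[-0.296, -0.15, -0.0, -0.283] rows>= 2 wp
s mould 0.92 [294.7, 332.2] [ 0.6284 -0.1582  0.012 ]
s mould_top 0.65 [411.7, 245.9] [0.6871 0.1158 0.114 ]
t mould 0.98 [393.0, 219.5] [ 0.6363 -0.1566  0.012 ]
t mould_top 0.9 [419.0, 211.9] [ 0.63   -0.1968  0.114 ]
w mould 0.61 [410.9, 205.0] [ 0.6292 -0.1569  0.012 ]
w mould_top 0.68 [500.4, 229.4] [ 0.6319 -0.1995  0.114 ]
```

View pics/s6.png

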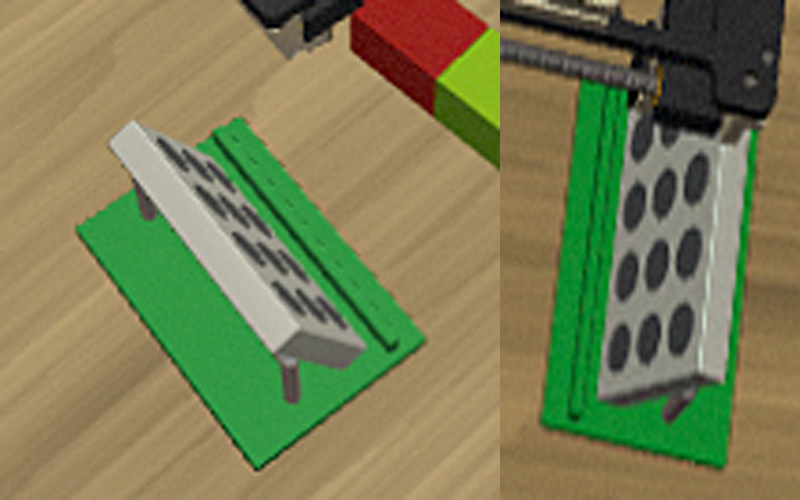

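Emit:
move_arm --pt "-1 -0.33 0.2 0 -0.17" --pt "-1 -0.67 0.4 0 -0.34" --pt "-1 -1 0.58 0 -0.5" --pt "-1 -1 0.58 0 -0.5" --pt "-1 -1 0.58 0 -0.5"

```text
clock: 19.15
position: [0.5827, 0.0513, 0.2413]
eef_rot: [-0.001, 0.805, -0.593, -0.001]
force: [-0.1, -0.1, -0.0]
grip_width: 0.0875
```

```bash
python3 - <<'E'
from h import *
plan([(.41,.22,.24,-8)])
E
```

```text
now [0.5827 0.0513 0.2413] -72.7 w 0.0875 F [-0.1 -0.1 -0. ] q [ 0.42  0.2  -0.17 -0.   -1.2   1.45] t 19.15
[-1.0, 0.54, 0.006, -0.812] rows>= 4 
[-0.866, -0.125, 0.005, -0.626] rows>= 3 wp
```

Emit:
move_arm --pt "-1 -0.25 0.14 0 -0.2" --pt "-1 -0.5 0.27 0 -0.4" --pt "-1 -0.75 0.4 0 -0.6" --pt "-1 -1 0.54 0 -0.8" --pt "-1 -1 0.54 0 -0.8"

```text
clock: 19.77
position: [0.4846, 0.1468, 0.2419]
eef_rot: [-0.001, 0.949, -0.314, -0.0]
force: [-1.3, -0.5, 0.3]
grip_width: 0.0875
```

Emit:
move_arm --pt "-1 -0.3 -0.04 0 -0.21" --pt "-1 -0.6 -0.08 0 -0.42" --pt "-1 -0.87 -0.12 0 -0.63" --pt "-1 -0.87 -0.12 0 -0.63" --pt "-1 -0.87 -0.12 0 -0.63"

```text
clock: 20.4
position: [0.4102, 0.2201, 0.2421]
eef_rot: [-0.001, 0.997, -0.074, -0.0]
force: [0.2, -0.3, 0.7]
grip_width: 0.0877
```

```bash
python3 - <<'E'
from h import *
plan([])
W=r.snapshot("wrist");cv2.imwrite("pics/w7.png",W["color"])
for t,z in dict(barrel=.055,barrel_mouth=.055,cradle=0,peg_seat=.012).items():
    for m in r.landmark_of(W,t)[:1]: print(t,round(m["score"],2),m["uv"],atz(W,m["uv"],z).round(4))
for m in r.masks_of(W,"barrel")[:1]:
    c=max(cv2.findContours(m["pixels"].astype(np.uint8),0,1)[0],key=cv2.contourArea)[:,0]
    rc=cv2.minAreaRect(np.array([atz(W,u,.055)[:2] for u in c],np.float32));print(m["bbox"],rc,cv2.boxPoints(rc))
E
```

```text
now [0.4102 0.2201 0.2421] -8.4 w 0.0877 F [ 0.2 -0.3  0.7] q [ 0.92 -0.01 -0.4  -0.   -1.17  2.08] t 20.4
barrel 0.93 [307.6, 168.5] [0.4072 0.2572 0.055 ]
barrel_mouth 0.93 [311.4, 23.9] [0.4264 0.3635 0.055 ]
peg_seat 0.76 [580.8, 200.6] [0.659  0.1853 0.012 ]
[276.9, 14.9, 340.1, 205.9] ((0.41313546895980835, 0.29858851432800293), (0.1424124389886856, 0.04629162326455116), 79.34162902832031) [[0.37721923 0.23289165]
 [0.42271218 0.22432992]
 [0.4490517  0.36428538]
 [0.40355876 0.3728471 ]]
```

View pics/w7.png

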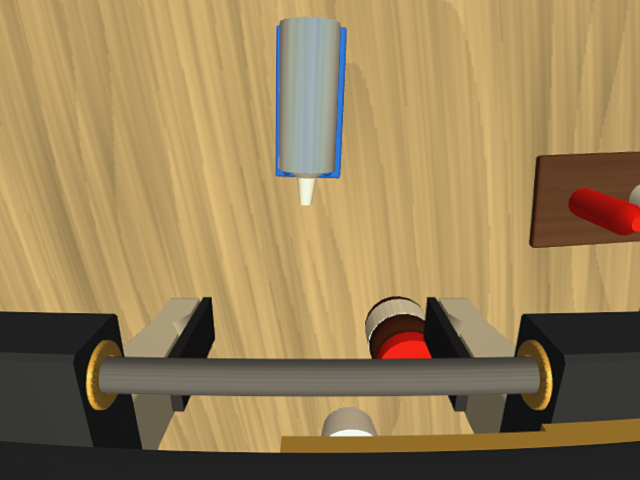

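```bash
python3 - <<'E'
from h import *
W=r.snapshot("wrist");print(W["cam_to_world"][:3,3])
for n,u,z in(("closed top edge",(307,172.5),.078),("mouth top edge",(311,17),.078),("nozzle tip",(306,205),.055),("sideL closed",(281,172),.055),("sideR",(336,172),.055)): print(n,atz(W,u,z).round(4))
plan([(.4095,.269,.15,-10.5),(.4095,.269,.036,-10.5)])
E
```

```text
[0.42249844 0.30347049 0.40012536]
closed top edge [0.4069 0.2574 0.078 ]
mouth top edge [0.426 0.364 0.078]
nozzle tip [0.4008 0.2277 0.055 ]
sideL closed [0.385  0.2575 0.055 ]
sideR [0.4289 0.2511 0.055 ]
now [0.4097 0.2202 0.242 ] -8.3 w 0.0875 F [ 1.3  0.  -0.8] q [ 0.92 -0.01 -0.41 -0.   -1.17  2.08] t 20.75
[-0.06, -0.402, 0.767, 0.048] rows>= 2 wp
[-0.0, 0.0, 0.95, 0.0] rows>= 2 wp
```

Emit:
move_arm --pt "-1 -0.03 -0.2 0.1 0.05" --pt "-1 -0.06 -0.4 0.4 0.05" --pt "-1 -0.06 -0.4 0.75 0.05" --pt "-1 -0.06 -0.4 0.75 0.05"

```text
clock: 21.25
position: [0.4081, 0.2673, 0.1496]
eef_rot: [0.001, 0.996, -0.092, -0.002]
force: [0.4, -0.0, 0.5]
grip_width: 0.0875
```

```bash
python3 - <<'E'
from h import *
plan([(.4093,.2683,.036,-10.5)])
E
```

```text
now [0.4081 0.2673 0.1496] -10.6 w 0.0875 F [ 0.4 -0.   0.5] q [ 0.98  0.12 -0.5  -0.   -0.96  1.98] t 21.25
[0.008, -0.01, 0.947, -0.002] rows>= 2 wp
```

Emit:
move_arm --pt "-1 0.01 -0.01 0.4 0" --pt "-1 0.01 -0.01 0.8 0" --pt "-1 0.01 -0.01 0.95 0" --pt "-1 0.01 -0.01 0.95 0" --newtons 6

```text
clock: 21.75
position: [0.4095, 0.268, 0.036]
eef_rot: [0.002, 0.996, -0.093, -0.002]
force: [0.3, 0.4, 0.3]
grip_width: 0.0876
```

Emit:
move_arm --pt "1 0 0 0 0" --pt "1 0 0 0 0" --pt "1 0 0 0 0" --pt "1 0 0 0 0" --pt "1 0 0 0 0" --pt "1 0 0 0 0" --pt "1 0 0 0 0"

```text
clock: 22.62
position: [0.408, 0.2681, 0.0359]
eef_rot: [0.002, 0.996, -0.093, -0.003]
force: [-10.2, 3.2, 5.2]
grip_width: 0.0469
```

Emit:
move_arm --pt "1 0 0 0 0" --pt "1 0 0 0 0" --pt "1 0 0 -0.1 0" --pt "1 0 0 -0.25 0" --pt "1 0 0 -0.4 0" --pt "1 0 0 -0.4 0"

```text
clock: 23.38
position: [0.4092, 0.2689, 0.0855]
eef_rot: [0.001, 0.996, -0.093, -0.002]
force: [-0.3, -0.1, -1.8]
grip_width: 0.0468
```

```bash
python3 - <<'E'
from h import *
plan([])
S=r.snapshot("scene");W=r.snapshot("wrist");cv2.imwrite("pics/s8.png",cv2.hconcat([cv2.resize(S["color"][80:220,310:450],(400,400),interpolation=2),cv2.resize(W["color"],(400,400))]))
E
```

```text
now [0.4092 0.2689 0.0855] -10.6 w 0.0468 F [-0.3 -0.1 -1.8] q [ 0.98  0.2  -0.57 -0.   -0.8   1.98] t 23.38
```

View pics/s8.png

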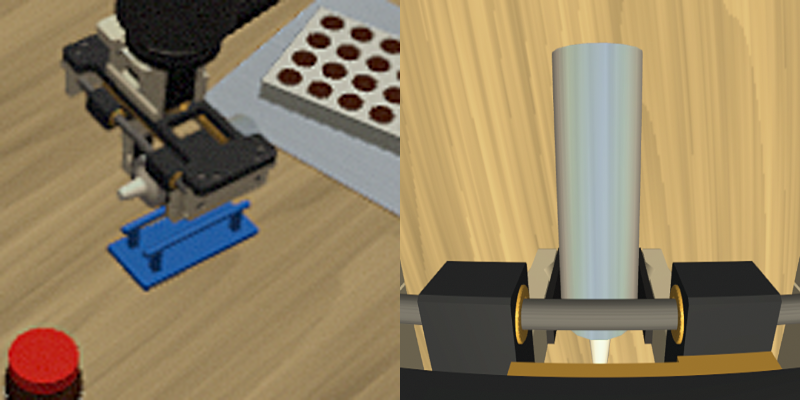

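Emit:
move_arm --pt "1 0 0 -0.3 0" --pt "1 0 0 -0.65 0" --pt "1 0 0 -1 0" --pt "1 0 0 -1 0"

```text
clock: 23.98
position: [0.4103, 0.2696, 0.2064]
eef_rot: [-0.0, 0.996, -0.093, -0.001]
force: [0.3, -0.6, -1.8]
grip_width: 0.0463
```

Emit:
move_arm --pt "1 0 0 0 0" --pt "1 0 0 0 0" --pt "1 0 0 0 0" --pt "1 0 0 0 0" --newtons 3

```text
clock: 24.48
position: [0.4101, 0.2694, 0.2058]
eef_rot: [0.0, 0.996, -0.093, -0.002]
force: [0.5, 0.9, -1.1]
grip_width: 0.0465
```

```bash
cat >> h.py <<'E'
def hang():
    p,yaw,s=pose();c,sn=np.cos(np.radians(yaw)),np.sin(np.radians(yaw))
    n=np.array([c,sn,0]);f=np.array([-sn,c,0]);g=p+[0,0,.019]   # f: -tool y, mouth side
    print("width",s["grip_width"],"F",np.round(s["force"],1),"M",np.round(s["wrist_torque"],3),"t",round(float(s["clock"]),2),"q6",round(float(s["joint_pos"][5]),2))
    for k in("wrist","scene","top"):
        P=r.snapshot(k)
        for t in("barrel_mouth","barrel"):
            for m in r.landmark_of(P,t)[:1]:
                o,d=ray(P,m["uv"]);X=o+d*(((g-o)@n)/(d@n))-g if k!="top" or 1 else 0
                print(k,t,round(m["score"],2),np.round(m["uv"]),"along",round(X@f,4),"z",round(X[2],4),"angle down",round(np.degrees(np.arctan2(-X[2],X@f)),1))
E
python3 -c "
from h import *
hang()"
```

```text
width 0.046489796190441704 F [ 0.5  0.9 -1.1] M [-0.019 -0.111 -0.006] t 24.48 q6 1.98
wrist barrel_mouth 0.77 [321. 180.] along 0.1281 z 0.3935 angle down -72.0
wrist barrel 0.75 [319. 367.] along -0.1696 z -0.2339 angle down 125.9
scene barrel_mouth 0.61 [380. 126.] along 0.0392 z -0.0895 angle down 66.3
scene barrel 0.8 [369. 100.] along -0.0027 z 0.0095 angle down -105.8
top barrel 0.61 [178. 286.] along -0.012 z 0.0414 angle down -106.2
```

Emit:
move_arm --pt "1 0 0 0 0" --pt "1 0 0 0 0" --pt "1 0 0 0 0" --pt "1 0 0 0 0" --pt "1 0 0 0 0" --pt "1 0 0 0 0" --pt "1 0 0 0 0" --pt "1 0 0 0 0"

```text
clock: 25.92
position: [0.4103, 0.2695, 0.2065]
eef_rot: [-0.0, 0.996, -0.093, -0.001]
force: [-0.7, 0.0, -1.1]
grip_width: 0.0467
```

```bash
python3 -c "
from h import *
hang()"
```

```text
width 0.04667514340892099 F [-0.7  0.  -1.1] M [-0.102 -0.147 -0.04 ] t 25.93 q6 1.98
wrist barrel_mouth 0.73 [321. 179.] along 0.122 z 0.3632 angle down -71.4
wrist barrel 0.79 [317. 368.] along 0.0092 z 0.0285 angle down -72.1
scene barrel_mouth 0.59 [381. 126.] along 0.0429 z -0.0907 angle down 64.7
scene barrel 0.91 [369. 102.] along -0.0009 z 0.0016 angle down -119.9
top barrel 0.66 [181. 283.] along -0.0772 z 0.2307 angle down -108.5
```

Emit:
move_arm --pt "1 0 -0.5 0 0" --pt "1 0 -0.8 0 0" --pt "1 0 -0.92 0 0" --pt "1 0 -0.98 0 0" --pt "1 0 -1 0 0" --pt "1 0 -1 0 0"

```text
clock: 27.12
position: [0.4324, 0.3869, 0.2067]
eef_rot: [-0.0, 0.996, -0.093, -0.001]
force: [-0.1, -0.8, -1.8]
grip_width: 0.0466
```

```bash
python3 -c "
from h import *
hang()"
```

```text
width 0.046584632165511425 F [-0.1 -0.8 -1.8] M [-0.136 -0.127  0.014] t 27.12 q6 1.89
wrist barrel 0.97 [316. 365.] along 0.0192 z 0.0417 angle down -65.2
scene barrel_mouth 0.93 [414. 113.] along 0.0273 z -0.0999 angle down 74.7
scene barrel 0.79 [412.  81.] along 0.0002 z 0.0085 angle down -88.4
top barrel_mouth 0.64 [123. 272.] along 0.1007 z -0.2321 angle down 66.5
top barrel 0.6 [118. 269.] along 0.0654 z -0.1274 angle down 62.8
```

```bash
python3 -c "
from h import *
plan([(.657,.184,.22,-10.6)])"
```

```text
now [0.4325 0.3874 0.2066] -10.7 w 0.0467 F [ 0.   0.4 -2. ] q [ 1.07  0.22 -0.23 -0.   -1.12  1.89] t 27.57
[1.0, 0.613, -0.052, -0.001] rows>= 3 
[1.0, 0.614, -0.052, -0.0] rows>= 3 
[0.152, 0.094, -0.008, -0.0] rows>= 1 wp
```

Emit:
move_arm --pt "1 0.25 0.02 0 0" --pt "1 0.5 0.06 0 0" --pt "1 0.75 0.12 0 0" --pt "1 0.95 0.2 -0.05 0" --pt "1 1 0.28 -0.1 0" --pt "1 1 0.32 -0.1 0" --pt "1 1 0.33 -0.1 0" --pt "1 1 0.33 -0.1 0"

```text
clock: 28.58
position: [0.5425, 0.3266, 0.2183]
eef_rot: [-0.0, 0.996, -0.093, -0.001]
force: [-0.1, 1.1, -1.8]
grip_width: 0.0465
```

Emit:
move_arm --pt "1 0.3 0.04 0 0" --pt "1 0.6 0.12 0 0" --pt "1 0.9 0.25 0 0" --pt "1 1 0.5 0 0" --pt "1 1 1 0 0" --pt "1 1 1 0 0" --pt "1 1 1 0 0"

```text
clock: 29.45
position: [0.6383, 0.1868, 0.2182]
eef_rot: [-0.001, 0.996, -0.093, -0.001]
force: [0.5, 0.4, -2.2]
grip_width: 0.0468
```

```bash
python3 -c "
from h import *
hang();plan([(.657,.184,.22,-10.6)])"
```

```text
width 0.046821299026859046 F [ 0.5  0.4 -2.2] M [-0.006 -0.141 -0.048] t 29.45 q6 2.38
wrist barrel 0.93 [318. 358.] along -0.1564 z -0.2316 angle down 124.0
scene barrel_mouth 0.66 [422. 205.] along 0.0126 z -0.1029 angle down 83.0
scene barrel 0.6 [429. 171.] along 0.0059 z 0.0085 angle down -55.0
top barrel_mouth 0.65 [325. 202.] along -0.179 z -0.0336 angle down 169.4
top barrel 0.63 [235. 187.] along 0.0202 z -0.0995 angle down 78.5
now [0.6383 0.187  0.2177] -10.6 w 0.0466 F [-0.3  0.1 -0.9] q [ 0.58  0.35 -0.02 -0.   -1.2   2.38] t 29.9
[0.158, -0.004, -0.019, 0.0] rows>= 1 wp
```

```bash
python3 - <<'E'
from h import *
from scipy.optimize import least_squares
def sil(P,x,y):
    a=np.linspace(0,2*np.pi,40);pts=[]
    for rr,z in((14,12),(14,72),(6,92)):   # taper start guessed
        pts+=[proj(P,(x+rr/1e3*np.cos(t),y+rr/1e3*np.sin(t),z/1e3)) for t in a]
    h=cv2.convexHull((np.array(pts)).astype(np.float32))[:,0];return np.r_[h.min(0),h.max(0)]
obs={}
for n,c in(("top",(251,196)),("scene",(419,238))):
    P=r.snapshot(n);I=cv2.imread(f"pics/{n}0.png").astype(int);b,g,rd=I[...,0],I[...,1],I[...,2]
    m=((rd>70)&(rd>2.2*g)&(rd>2.2*b)).astype(np.uint8)
    k,l,st,ce=cv2.connectedComponentsWithStats(m);i=min((j for j in range(1,k) if st[j,4]>40),key=lambda j:np.hypot(*(ce[j]-c)))
    x,y,w,h,ar=st[i];obs[n]=(P,np.array([x-.5,y-.5,x+w-.5,y+h-.5]));print(n,st[i])
for ks in(["top"],["scene"],["top","scene"]):
    s=least_squares(lambda q:np.concatenate([sil(obs[k][0],*q)-obs[k][1] for k in ks]),[.657,.184],diff_step=1e-3);print(ks,s.x.round(4),s.fun.round(1))
E
```

```text
top [245 184  12  13  94]
scene [409 224  17  27 319]
['top'] [0.6687 0.1894] [-1.5 -3.1  1.6  3.2]
['scene'] [0.6581 0.183 ] [ 0.2 -0.3 -0.2  0.3]
['top', 'scene'] [0.6627 0.1859] [-0.4 -0.5  2.7  5.7  2.5  0.2  2.3  0.8]
```

```bash
python3 -c "
from h import *
plan([(.6565,.1760,.218,-10.6),(.6565,.1760,.16,-10.6)])"
```

```text
now [0.6383 0.1868 0.2178] -10.6 w 0.0468 F [ 0.3  0.2 -1.1] q [ 0.58  0.35 -0.02 -0.   -1.2   2.38] t 30.0
[0.165, 0.06, -0.002, 0.0] rows>= 1 wp
[0.0, 0.0, 0.484, 0.0] rows>= 1 wp
```

Emit:
move_arm --pt "1 0.08 0.03 0 0" --pt "1 0.165 0.06 0 0" --pt "1 0.165 0.06 0 0" --pt "1 0.165 0.06 0 0"

```text
clock: 30.5
position: [0.6565, 0.1757, 0.2174]
eef_rot: [-0.0, 0.996, -0.093, -0.002]
force: [0.2, 0.0, -2.2]
grip_width: 0.0467
```

```bash
python3 -c "
from h import *
hang()
S=r.snapshot('scene')
for m in r.landmark_of(S,'barrel_mouth')[:1]: print(atz(S,m['uv'],pose()[0][2]+.019-.101))
for m in r.masks_of(S,'barrel')[:1]:
    ys,xs=np.where(m['pixels']);print(m['score'],m['bbox'])
    for a in range(ys.min(),ys.max()+1,4): q=xs[ys==a];print(a,q.min(),q.max())
p,yaw,_=pose();c,s=np.cos(np.radians(yaw)),np.sin(np.radians(yaw));f=np.array([-s,c,0]);g=p+[0,0,.019]
for A in(78,84,90):
    a=np.radians(A);ax=f*np.cos(a)-np.array([0,0,np.sin(a)]);print(A,proj(S,g-ax*.012),proj(S,g+ax*.04),proj(S,g+ax*.098))
"
```

```text
width 0.04668442368829724 F [ 0.2  0.  -2.2] M [-0.082 -0.096  0.042] t 30.5 q6 2.41
wrist barrel 0.7 [317. 356.] along 0.0088 z 0.0213 angle down -67.6
scene barrel_mouth 0.81 [424. 213.] along 0.0097 z -0.1016 angle down 84.6
scene barrel 0.76 [430. 179.] along -0.0021 z 0.0136 angle down -98.9
top barrel_mouth 0.43 [242. 184.] along 0.0244 z -0.1277 angle down 79.2
top barrel 0.6 [243. 163.] along -0.0012 z 0.0072 angle down -99.8
[0.65712891 0.19059445 0.1358088 ]
0.98 [416.8, 170.8, 437.4, 220.9]
170 431 433
174 421 426
178 418 428
182 418 428
186 417 431
190 416 433
194 416 432
198 416 432
202 416 435
206 417 439
210 417 439
214 418 438
218 423 433
78 [429.69770243 179.589547  ] [429.37539414 194.1623607 ] [429.03607023 208.9205816 ]
84 [430.2187948  179.25486931] [427.71471504 195.24104051] [425.15799561 211.46735164]
90 [430.7329156  178.96270933] [426.0705897  196.19316957] [421.30533695 213.73974251]
```

Emit:
move_arm --pt "1 0 0 0.1 0" --pt "1 0 0 0.22 0" --pt "1 0 0 0.34 0" --pt "1 0 0 0.44 0" --pt "1 0 0 0.48 0" --pt "1 0 0 0.48 0"

```text
clock: 31.85
position: [0.6562, 0.176, 0.1597]
eef_rot: [-0.0, 0.996, -0.092, -0.002]
force: [0.0, 0.3, -1.5]
grip_width: 0.0469
```

```bash
python3 -c "
from h import *
hang()
S=r.snapshot('scene')
for m in r.masks_of(S,'barrel')[:1]: print(m['score'],m['bbox'])
for m in r.masks_of(S,'peg_stand')[:1]: print(m['score'],m['bbox'])
I=S['color'].astype(int);m=(I[...,2]>70)&(I[...,2]>2.2*I[...,1])&(I[...,2]>2.2*I[...,0]);m[:, :395]=0;m[:,445:]=0;ys,xs=np.where(m[150:270]);print('red',xs.min(),xs.max(),ys.min()+150,ys.max()+150,len(xs)) if len(xs) else print('no red')
plan([])
"
```

```text
width 0.046879757872484384 F [ 0.   0.3 -1.5] M [-0.243 -0.084  0.015] t 31.85 q6 2.41
wrist barrel 0.86 [319. 352.] along -0.9504 z -1.4919 angle down 122.5
scene barrel_mouth 0.79 [418. 226.] along 0.0015 z -0.0837 angle down 89.0
top barrel_mouth 0.38 [248. 192.] along 0.0157 z -0.1202 angle down 82.5
top barrel 0.38 [247. 172.] along -0.0026 z 0.0234 angle down -96.4
0.81 [412.4, 186.5, 429.4, 238.1]
0.58 [390.5, 229.5, 458.9, 285.7]
red 409 424 233 250 193
now [0.6563 0.1762 0.1603] -10.6 w 0.0466 F [-0.5  0.  -1.2] q [ 0.55  0.41 -0.06 -0.   -1.1   2.41] t 32.45
```

Emit:
move_arm --pt "1 0 0 0.07 0" --pt "1 0 -0.01 0.14 0" --pt "1 0 -0.02 0.21 0" --pt "1 0 -0.03 0.26 0" --pt "1 0 -0.03 0.26 0"

```text
clock: 33.08
position: [0.6565, 0.1797, 0.1282]
eef_rot: [-0.0, 0.996, -0.092, -0.002]
force: [-0.0, -0.4, -1.5]
grip_width: 0.0469
```

```bash
python3 -c "
from h import *
hang()
S=r.snapshot('scene')
for m in r.masks_of(S,'barrel')[:1]: print(m['score'],m['bbox'])
I=S['color'].astype(int);m=(I[...,2]>70)&(I[...,2]>2.2*I[...,1])&(I[...,2]>2.2*I[...,0]);m[:, :395]=0;m[:,445:]=0;ys,xs=np.where(m[150:270]);print('red',xs.min(),xs.max(),ys.min()+150,ys.max()+150,len(xs)) if len(xs) else print('no red')
plan([(.658,.183,.1,-10.6)])
"
```

```text
width 0.04692776875241209 F [-0.  -0.4 -1.5] M [-0.218 -0.136 -0.034] t 33.08 q6 2.41
wrist barrel 0.92 [320. 354.] along 0.4987 z 0.7869 angle down -57.6
scene barrel_mouth 0.71 [417. 236.] along 0.0033 z -0.0963 angle down 88.0
scene barrel 0.93 [424. 205.] along -0.0031 z 0.0189 angle down -99.3
top barrel_mouth 0.57 [288. 278.] along 0.005 z -1.6284 angle down 89.8
top barrel 0.58 [195. 292.] along 3.2964 z -11.4468 angle down 73.9
0.8 [412.0, 200.1, 426.7, 241.2]
red 409 421 241 250 87
now [0.657  0.1798 0.1293] -10.6 w 0.047 F [ 1.2 -0.5 -1.6] q [ 0.55  0.44 -0.1  -0.   -1.04  2.41] t 33.62
[0.004, -0.028, 0.244, 0.0] rows>= 1 wp
```

Emit:
move_arm --pt "1 0 -0.01 0.05 0" --pt "1 0 -0.02 0.1 0" --pt "1 0 -0.02 0.15 0" --pt "1 0 -0.02 0.2 0" --pt "1 0 -0.02 0.2 0"

```text
clock: 34.25
position: [0.6569, 0.1819, 0.1044]
eef_rot: [-0.0, 0.996, -0.092, -0.002]
force: [0.0, 0.1, -1.7]
grip_width: 0.0464
```

Emit:
move_arm --pt "1 0 0 0.02 0" --pt "1 0 0 0.04 0" --pt "1 0 0 0.06 0" --pt "1 0 0 0.06 0"

```text
clock: 34.75
position: [0.6569, 0.1819, 0.097]
eef_rot: [-0.0, 0.996, -0.092, -0.002]
force: [0.3, 0.2, -0.7]
grip_width: 0.0469
```

Emit:
move_arm --pt "1 0 0 0.015 0" --pt "1 0 0 0.025 0" --pt "1 0 0 0.025 0"

```text
clock: 35.12
position: [0.6569, 0.1819, 0.0941]
eef_rot: [-0.0, 0.996, -0.092, -0.002]
force: [-0.5, 1.0, -0.3]
grip_width: 0.0464
```

Emit:
move_arm --pt "1 0 0 0.015 0" --pt "1 0 0 0.025 0" --pt "1 0 0 0.025 0"

```text
clock: 35.5
position: [0.6573, 0.1823, 0.0916]
eef_rot: [-0.0, 0.996, -0.092, -0.001]
force: [-0.8, 1.5, 5.3]
grip_width: 0.0468
```

```bash
python3 -c "
from h import *
hang()
plan([])
"
```

```text
width 0.04683459161155084 F [-0.8  1.5  5.3] M [ 0.459 -0.016 -0.   ] t 35.5 q6 2.4
wrist barrel 0.94 [318. 353.] along -0.1139 z -0.1737 angle down 123.3
scene barrel_mouth 0.79 [415. 245.] along 0.0018 z -0.0983 angle down 89.0
scene barrel 0.78 [423. 216.] along 0.0013 z 0.0155 angle down -85.2
top barrel_mouth 0.52 [253. 199.] along 0.0056 z -0.1033 angle down 86.9
top barrel 0.5 [246. 182.] along 0.0035 z 0.0212 angle down -80.6
now [0.6573 0.1822 0.0916] -10.6 w 0.0467 F [-0.4  1.   5.2] q [ 0.55  0.47 -0.13 -0.   -0.97  2.4 ] t 35.95
```

Emit:
move_arm --pt "1 0 0 0.012 0" --pt "1 0 0 0.022 0" --pt "1 0 0 0.022 0"

```text
clock: 36.33
position: [0.6573, 0.1823, 0.089]
eef_rot: [-0.0, 0.996, -0.092, -0.001]
force: [-0.1, 1.1, 4.1]
grip_width: 0.0467
```

```bash
python3 -c "
from h import *
hang()
plan([])
"
```

```text
width 0.04674964299147721 F [-0.1  1.1  4.1] M [ 0.416  0.011 -0.015] t 36.33 q6 2.4
scene barrel_mouth 0.67 [415. 245.] along 0.0014 z -0.0935 angle down 89.2
scene barrel 0.92 [424. 218.] along 0.0062 z 0.0053 angle down -40.6
top barrel_mouth 0.62 [252. 199.] along 0.0098 z -0.1083 angle down 84.8
top barrel 0.51 [247. 183.] along 0.003 z 0.0164 angle down -79.5
now [0.6573 0.1822 0.089 ] -10.6 w 0.0467 F [-1.5  2.5  4.7] q [ 0.55  0.48 -0.13 -0.   -0.96  2.4 ] t 36.77
```

Emit:
move_arm --pt "1 0 0 0 0" --pt "-0.1 0 0 0 0" --pt "-0.2 0 0 0 0" --pt "-0.3 0 0 0 0" --pt "-0.5 0 0 0 0" --pt "-0.9 0 0 0 0" --pt "-0.9 0 0 0 0" --pt "-0.9 0 0 0 0"

```text
clock: 37.78
position: [0.6573, 0.1822, 0.089]
eef_rot: [-0.0, 0.996, -0.092, -0.001]
force: [-0.5, 0.4, 0.2]
grip_width: 0.0825
```

Emit:
move_arm --pt "-0.9 0 0 -0.2 0" --pt "-0.9 0 0 -0.6 0" --pt "-0.9 0 0 -1 0" --pt "-0.9 0 0 -1 0"

```text
clock: 38.28
position: [0.6599, 0.183, 0.2143]
eef_rot: [-0.002, 0.996, -0.092, 0.002]
force: [-0.6, -0.2, -0.1]
grip_width: 0.0834
```

Emit:
move_arm --pt "-0.9 -0.5 0.5 -0.3 0" --pt "-0.9 -1 1 -0.3 0" --pt "-0.9 -1 1 -0.3 0" --pt "-0.9 -1 1 -0.3 0"

```text
clock: 38.78
position: [0.5174, 0.0852, 0.2502]
eef_rot: [-0.003, 0.996, -0.092, 0.003]
force: [1.1, 0.5, 0.2]
grip_width: 0.0833
```

```bash
python3 - <<'E'
from h import *
plan([])
S=r.snapshot("scene");T=r.snapshot("top");W=r.snapshot("wrist")
for n,p in(("scene",S),("top",T)):
    for t,z in dict(barrel_mouth=.012,barrel=.122,mould=.012,mould_top=.114,cocoa_jar=0,ramekin=0,foil_box=0).items():
        for m in r.landmark_of(p,t)[:1]: print(n,t,round(m["score"],2),np.round(m["uv"]),atz(p,m["uv"],z).round(4)[:2])
    pts=[proj(p,(.658+.023*np.cos(a),.183+.023*np.sin(a),z)) for z in(.012,.122) for a in np.linspace(0,6.28,40)]+[proj(p,(.658,.183,.15))]
    print("seated silhouette",np.min(pts,0).round(1),np.max(pts,0).round(1),[ (round(m["score"],2),np.round(m["bbox"],1)) for m in r.masks_of(p,"barrel")[:1]])
    I=p["color"].astype(int);m=(I[...,2]>70)&(I[...,2]>2.2*I[...,1])&(I[...,2]>2.2*I[...,0])
    u=proj(p,(.658,.183,.05)).astype(int);print("red px near",m[u[1]-25:u[1]+25,u[0]-20:u[0]+20].sum())
E
```

```text
now [0.5174 0.0852 0.2502] -10.6 w 0.0833 F [1.1 0.5 0.2] q [ 0.54  0.09 -0.29 -0.   -1.19  2.42] t 38.77
scene barrel_mouth 0.86 [414. 244.] [0.655  0.1853]
scene barrel 0.66 [427. 216.] [0.6636 0.1915]
scene mould 0.76 [296. 334.] [ 0.6334 -0.1599]
scene mould_top 0.56 [274. 326.] [ 0.6288 -0.2041]
scene cocoa_jar 0.92 [326. 226.] [0.4703 0.079 ]
scene ramekin 0.74 [266. 241.] [ 0.4067 -0.0531]
scene foil_box 0.64 [362. 293.] [0.6561 0.0115]
seated silhouette [404.7 208.5] [433.6 254.1] [(0.67, array([406.3, 202.9, 430.9, 254.4]))]
red px near 0
top mould 0.96 [392. 223.] [ 0.6277 -0.1556]
top mould_top 0.78 [420. 212.] [ 0.6311 -0.1994]
top cocoa_jar 0.81 [291. 280.] [0.4687 0.0739]
top ramekin 0.58 [344. 310.] [ 0.4092 -0.057 ]
top foil_box 0.75 [328. 203.] [0.6667 0.0039]
seated silhouette [237.7 173.6] [263.9 207.7] [(0.31, array([371.2, 185.1, 430.2, 261. ]))]
red px near 0
```

```bash
python3 - <<'E'
from h import *
for n in("scene","top"):
    p=r.snapshot(n);I0=cv2.imread(f"pics/{n}0.png").astype(int);d=(np.abs(p["color"].astype(int)-I0).max(2)>40).astype(np.uint8)
    u=proj(p,(.658,.183,.07)).astype(int);d[:u[1]-45]=0;d[u[1]+40:]=0;d[:,:u[0]-35]=0;d[:,u[0]+35:]=0
    k,l,st,ce=cv2.connectedComponentsWithStats(d);i=1+st[1:,4].argmax();print(n,st[i],"proj tip/base/rim",[proj(p,(.658,.183,z)).round(1).tolist() for z in(.15,.122,.012)])
    ys,xs=np.where(l==i)
    for a in range(ys.min(),ys.max()+1,3): print(a,xs[ys==a].min(),xs[ys==a].max(),end=" | ")
    print()
E
```

```text
scene [409 206  26  46 659] proj tip/base/rim [[424.9, 209.1], [422.7, 217.2], [414.7, 245.7]]
206 425 427 | 209 417 429 | 212 415 432 | 215 415 434 | 218 413 434 | 221 412 433 | 224 412 432 | 227 414 431 | 230 413 430 | 233 412 429 | 236 412 428 | 239 411 422 | 242 410 422 | 245 409 421 | 248 410 420 | 251 413 414 | 
top [ 216  145   70   27 1310] proj tip/base/rim [[246.2, 179.0], [248.1, 183.4], [254.5, 198.6]]
145 216 285 | 148 216 285 | 151 216 285 | 154 216 284 | 157 216 281 | 160 216 277 | 163 217 273 | 166 222 243 | 169 229 242 |
```

Emit:
move_arm --pt "-0.9 -0.4 0.4 0 0" --pt "-0.9 -0.8 0.8 0 0" --pt "-0.9 -0.8 0.8 0 0" --pt "-0.9 -0.8 0.8 0 0"

```text
clock: 40.33
position: [0.4078, 0.0099, 0.249]
eef_rot: [-0.003, 0.996, -0.092, 0.003]
force: [0.4, -1.1, -0.4]
grip_width: 0.0831
```

```bash
python3 - <<'E'
from h import *
from scipy.optimize import least_squares
O=[]
for n in("scene","top"):
    p=r.snapshot(n);m=[r.landmark_of(p,t)[:1] for t in("barrel","barrel_mouth")];print(n,[(round(a[0]["score"],2),np.round(a[0]["uv"],1)) if a else None for a in m]);O.append((p,m))
    print([(round(a["score"],2),np.round(a["bbox"])) for a in r.masks_of(p,"barrel")[:2]],"pred",[proj(p,(.658,.183,z)).round(1).tolist() for z in(.15,.122,.012)])
    I0=cv2.imread(f"pics/{n}0.png").astype(int);d=(np.abs(p["color"].astype(int)-I0).max(2)>40).astype(np.uint8)
    u=proj(p,(.658,.183,.07)).astype(int);d[:u[1]-35]=0;d[u[1]+40:]=0;d[:,:u[0]-35]=0;d[:,u[0]+35:]=0
    k,l,st,ce=cv2.connectedComponentsWithStats(d);print("diff",st[1:][st[1:,4]>30].tolist())
for i in(0,1):
    if all(o[1][i] for o in O): print(tri([(o[0],o[1][i][0]["uv"]) for o in O]).round(4))
E
```

```text
scene [(0.74, array([426.9, 216.2])), (0.9, array([415.9, 247.2]))]
[(0.89, array([409., 206., 433., 253.])), (0.45, array([250., 219., 280., 255.]))] pred [[424.9, 209.1], [422.7, 217.2], [414.7, 245.7]]
diff [[409, 206, 26, 46, 666]]
top [(0.76, array([245.9, 184.9])), (0.63, array([253.7, 198.9]))]
[(0.82, array([240., 174., 261., 209.]))] pred [[246.2, 179.0], [248.1, 183.4], [254.5, 198.6]]
diff [[236, 174, 25, 30, 408]]
[0.6587 0.1917 0.1161]
[0.6598 0.1865 0.0037]
```

```bash
python3 -c "
from h import *
print(r.hand_in())"
```

```text
the job is handed in; nothing more can be done
None
```

I finished both parts, in the order asked, in about 41 s of the 72 s allowed, and handed the job in.

- **Mould:** I lifted it out of the holder and stood it on the green base. I then tipped it against the steel rail with the fingers holding it back until it rested there. The pictures show it leaning and centred. The measured offset between top and bottom gives about 22–24 degrees, and its lower edge is between rail and lip.
- **Barrel:** I gripped it near the closed end and let it swing mouth down in a light grip. It hung a few degrees off vertical, so I lowered it over the red peg until it touched the base and squared up, then let go.
    - **Seating:** The contact height matched the expected seat to about a millimetre. Afterwards the two cameras put the mouth near z = 4 mm and the closed end near 116 mm. The seated values would be 12 and 122, which is within camera noise, and none of the red peg showed.
    - **Disagreement:** In the scene picture the barrel's outline sits 2–3 pixels above the prediction. I read that as it standing a few millimetres off the peg's axis. By then I had used all 12 picture views, so this rests on numbers alone.
- **Bystanders:** The cocoa jar, the ramekin and the foil box were found at their starting positions, to within about 1 cm.
- **Forces:** The readings I saw stayed below about 12 N, and the gripper was open and clear when I handed in.

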